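# Pop the filter tray and catch it half out

## Robot

A 6-joint arm with a two-finger parallel gripper is mounted at the origin on the work surface. World frame = base frame: x ahead of the robot, y to its left, z up, the work surface at z = 0. Lengths are in m, angles in rad, forces in N, time in s.
With the tool pointing down it reaches from about 0.225 to 0.725 m from the base axis. Payload 3.1 kg.
Tool frame: the origin (TCP) lies midway between the tips of the shut fingers; the grasp point (between the pads) lies 19 mm behind it (robot.hold_point_z is the distance from the TCP to the grasp point, in m); z points along the fingers, x is the direction in which the jaws open and shut, and the axes are right-handed (so a half turn about z gives the same grasp; the last joint's range is limited). The gripper opens to 85 mm and grips with 20 to 120 N. Pads are 22 mm wide; open, the fingers measure 114 mm over their backs; the gripper's body (76 mm by 85 mm) begins 54 mm behind the grasp point. The pads swing forward as they close: fully open they stand 13 mm farther back than shut.
Start: joints at [-1.318, 0.048, 0.099, 1.622, 0, 1.443], TCP at [0.195, -0.487, 0.231] pointing down, gripper open.
Joint ranges: [-2.91, 2.91], [-0.99, 1.94], [-1.21, 1.42], [-2.12, 2.29], [-1.49, 1.47], [-3.14, 3.14]. Speed limits (rad/s): [2.79, 2.79, 3.14, 3.14, 3.14, 3.14].

## Interface

Orientations are given as a 3x3 rotation matrix whose columns are the frame's x, y, z axes.
In Python, from bench import robot, vision gives the robot as it stands.
- The arm moves only by the tool step_arm, never from a script. Its arguments are lists of equal length, an entry for each row: "offset": the shift along the tool's x, y, z in cm, a list of three; "angular": the turn, a rotation vector about the tool's x, y, z in rad, a list of three; "gripper": the finger opening in cm, from 0 to 8.54. A call has 1 to 12 rows; each row is the pose to reach, as a shift and turn from the pose commanded when the call began, along the tool's axes at that moment; what a row does not reach only later rows make up. A row lasts 1/10 s, in which the tool goes at most 50 mm and 8.59 degrees, less where a joint would pass 70% of its speed; a pose out of reach is approached as far as the arm can. A call with a gripper value outside its range is refused whole. The fingers move at their own pace and stop on an object; "newtons" is the grip in N (left out, the last holds). Time passes only in rows, so rows that repeat a pose let the fingers close. It gives the time, the measured TCP pose, the force and the opening at its end, in the units of the state.
- robot.sense(): the state, without advancing time (a new reading comes with each control period).
- vision.get_image(name): name is "side" or "top"; returns a dict with "image" (420x560x3 uint8, red, green, blue), "depth" (420x560 float32, m along the optical axis (not along the pixel's ray), 0 where there is no reading), "fx", "fy", "cx", "cy" (pixels), "R" (3x3) and "t" (3): a world point X has camera coordinates R X + t. Camera axes: x right, y down, z forward; pixel columns grow to the right and rows downward; lengths in m; the calibration is good to about 2 mm. A picture is of the moment at which its call begins.
- robot.sign_off(): hands the job in, once; it reports no verdict.
The state is a dict: "clock": time; "q": joint angles; "qd": joint speeds; "tau": joint torques, N m; "eef_pos": TCP position; "orientation": TCP orientation; "ft_force": force on the tool from outside, world axes, zero at the start; "wrist_torque": the same for the moment, N m; "opening": finger opening in m.
Only numpy, scipy, OpenCV 4.12 (cv2) and the standard library are available. Lean on these libraries where they do the work, as an engineer would, in place of code of your own. Each camera call takes 0.05 s, during which the arm holds its last target.

## Task

Press the ejector key beside the filter tray of the cyclone unit, and let the robot's other finger catch the tray as it pops out: the tray must come out by at least about a finger's width, but must never get past about half of its 90 mm travel, or the dusty pad in it is jolted. Only touch and press: pinch and lift nothing, and leave everything else on the counter where it stands. Finish while holding: the program ends with the finger still in front of the tray, keeping it still against its spring.

Things in the scene. Friction and masses are not known exactly. Their poses are not given: they have to be found in the camera images.
- dock: Grey cyclone unit, fixed: base 250 mm deep, 145 wide (y -55 to +90), 58 high; on its rear a round tower, 110 mm across, top 320 mm up, axis 190 mm behind the front face. Origin on the counter at the foot of the front face, on the tray's centre line. z up, +x from the front face to the rear, +y towards the ejector key. Open counter in front, but for the key's foot.
- tray: Filter tray, slides level out of the base's front along dock -x, travel 90 mm; origin at the dock's when shut. Its front is an upright grey plate 76 mm wide (dock y -38 to +38), 9 to 53 mm above the counter. About 0.25 kg. Latched when shut; once the key unlatches it a spring drives it out with 6 N (4 N at the end), running to its stop in about half a second.
- tray_front (a point): Centre of the outer face of the tray's front plate, 31 mm above the counter; at dock x = -6 mm when shut, dock x = -96 mm at the end of its travel. Axes as the dock's.
- key_top (a point): Centre of the top of the ejector key, a flat steel bar 52 mm long (along the dock's x, from dock x -62 to -10 mm) and 24 mm wide (dock y 52 to 76 mm), its top level and 30 mm above the counter. It stands on a low foot (75 by 36 mm, 16 mm high) in front of the base, beside the path of the tray.
- key (a joint): How far the ejector key is pressed straight down, m: 0 up, 0.007 fully down. It unlatches the tray at about 0.004; it takes 2 N to start and about 5 N fully down, and springs back up when let go.
- cup: Loose clear plastic dust cup, 84 mm across, 100 mm high, open on top; origin at the centre of its underside. Must not be moved.
- scraper: Loose black scraper with a rubber edge, lying flat: 180 mm long, 104 mm wide at the blade, 16 mm high; origin on the counter, 60 mm from the tip of its rubber edge (+x is towards that edge). Must not be moved.
- bottle: Loose white bottle, 60 mm across, 150 mm high; origin at the centre of its underside. Must not be moved.
- spare_pad: Loose spare filter pad in a stiff white frame, lying flat, 110 by 80 by 14 mm; origin at the centre of its underside. Must not be moved.
- brush: Loose hand brush, lying on the counter; origin under its middle. Must not be moved.
- jar: Loose glass jar, 80 mm across, 110 mm high; origin at the centre of its underside. Must not be moved.

How it is judged:
On the way, in this order (a step that is already met when the one before it is completed fails the run):
1. the ejector key is pressed (value of joint key above 0.003 m).
2. the tray has popped out and is stopped by a finger part-way (x of tray_front in the frame of dock between -0.052 and -0.014 m and linear speed of tray below 0.01 m/s and contact force between the fingers and tray above 1 N), for 0.3 s.
At the end, for the whole second after the job is handed in: The tray is out by 8 to 46 mm of its 90 mm, at rest (below 10 mm/s), with a finger pressing on it with more than 1 N (all of step 2); the arm keeps its last pose, push and grip.
It fails at once if the tray got past about half of its travel (out by more than 48 mm) (x of tray_front in the frame of dock below -0.054 m).
It fails at once if a loose thing on the counter was moved or lifted (by more than 20 mm) (distance of any of cup, scraper, bottle, spare_pad, brush, jar from where it was at the start of the episode above 0.02 m).
It also fails if it takes over 32 s, if anything falls off the work surface, if the arm or the gripper's body presses on something with over 40 N, if the wrist force passes 120 N, or if a joint passes its speed limit or range.

## Working session

There is one attempt and no reset: what is moved stays moved. The work goes in short steps, Python scripts to look and compute and a tool call to move; the robot and the scene stay as the last step left them, time stands still between calls to the robot, and variables do not carry over. Pictures are saved under pics/ and viewed, and the job is handed in when it is done.

Besides the shell and the picture viewer there is one more tool, called after "Request:" in YAML: its name, and indented under it one key for each argument. step_arm: Moves the arm, as the interface text tells. Its arguments: {"type":"object","properties":{"offset":{"type":"array","items":{"type":"array","items":{"type":"number"}}},"angular":{"type":"array","items":{"type":"array","items":{"type":"number"}}},"gripper":{"type":"array","items":{"type":"number"}},"newtons":{"type":"number"}},"required":["offset","angular","gripper"]}

```bash
mkdir -p pics; ls; python3 - <<'E'
from bench import robot, vision
import cv2,numpy as np
for n in ("side","top"):
    d=vision.get_image(n); cv2.imwrite(f"pics/{n}0.png",d["image"][:,:,::-1]); np.savez(f"{n}0.npz",**d)
    print(n,d["fx"],d["cx"],d["cy"],-d["R"].T@d["t"],d["R"].round(3).tolist())
s=robot.sense();print(s)
E
```

```text
pics
side 545.4343805093823 274.2226234779487 206.7854609192747 [-0.04285398  0.96114404  1.0366742 ] [[-0.86, -0.51, 0.021], [-0.344, 0.548, -0.762], [0.377, -0.663, -0.647]]
top 453.4724741546593 280.33427532712375 206.77037232661084 [ 0.33776265 -0.05021998  1.06490137] [[0.01, -1.0, 0.004], [-0.98, -0.011, -0.2], [0.2, -0.002, -0.98]]
{'clock': 0.1, 'q': array([-1.31778217e+00,  4.87064115e-02,  9.77356076e-02,  1.62199809e+00,
        9.59045765e-06,  1.44297623e+00]), 'qd': array([ 0.00086887, -0.00076479,  0.00279128,  0.00114317, -0.00010539,
        0.00122545]), 'tau': array([ 2.25637821e-03, -3.39851832e+01,  3.20935714e+01,  1.58196478e-02,
       -1.00608665e-05, -6.88310209e-06]), 'eef_pos': array([ 0.19498083, -0.4868507 ,  0.23020928]), 'orientation': array([[ 3.71694497e-01, -9.28354951e-01, -5.34559536e-04],
       [-9.28352607e-01, -3.71694771e-01,  2.10580031e-03],
       [-2.15362313e-03, -2.86454651e-04, -9.99997640e-01]]), 'ft_force': array([ 0.6173665 , -0.68162789, -1.12592113]), 'wrist_torque': array([ 0.01587124, -0.03837485, -0.02283324]), 'opening': 0.08544595194093133}
```

View pics/side0.png

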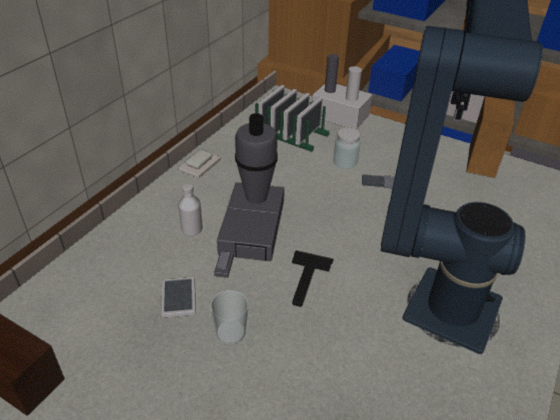

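View pics/top0.png

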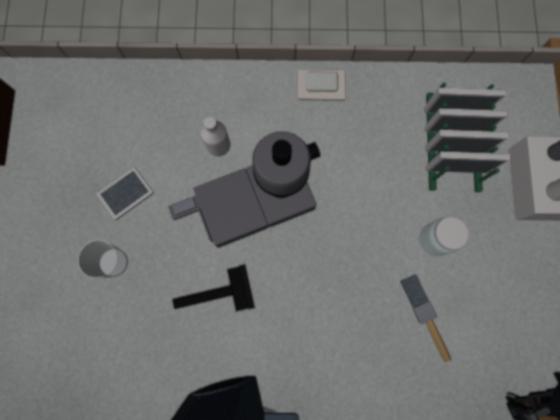

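The top view shows the dock with its front facing left: base corners are near (195,190), (215,243) and (315,205), and the key is at (183,208). The cup is at (103,259), the pad at (125,193), the bottle at (215,137) and the scraper at (240,290). Next I'll fit the dock from the depth.

```bash
cat > h.py <<'E'
import numpy as np,cv2
def cloud(d):
    h,w=d["depth"].shape; u,v=np.meshgrid(np.arange(w),np.arange(h)); z=d["depth"]
    P=np.stack([(u-d["cx"])/d["fx"]*z,(v-d["cy"])/d["fy"]*z,z],-1)
    return (P-d["t"])@d["R"], z>0
E
python3 - <<'E'
from h import *
for n in("top","side"):
    d=np.load(n+"0.npz"); P,ok=cloud(d)
    reg=ok&(P[...,0]>.3)&(P[...,0]<.65)&(P[...,1]>-.2)&(P[...,1]<.25)
    t=P[ok&(abs(P[...,2])<.008)&reg]; print(n,"table z",np.median(t[:,2]))
    m=(reg&(abs(P[...,2]-.058)<.006)).astype(np.uint8)
    k,l,st,c=cv2.connectedComponentsWithStats(m); i=1+np.argmax(st[1:,4])
    q=P[l==i]; print(len(q),np.median(q[:,2]))
    r=cv2.minAreaRect(q[:,:2].astype(np.float32)); print(r,cv2.boxPoints(r).tolist())
    m=(reg&(abs(P[...,2]-.030)<.006)).astype(np.uint8)
    k,l,st,c=cv2.connectedComponentsWithStats(m)
    for i in range(1,k):
        if st[i,4]>40:
            q=P[l==i];r=cv2.minAreaRect(q[:,:2].astype(np.float32)); print(" key?",st[i],c[i],np.median(q,0),r)
E
python3 - <<'E'
import cv2
for n,(a,b,c,d) in dict(top=(150,290,130,260),side=(180,300,170,290)).items():
    im=cv2.imread(f"pics/{n}0.png")[c:d,a:b]; cv2.imwrite(f"pics/{n}0z.png",cv2.convertScaleAbs(cv2.resize(im,None,fx=4.5,fy=4.5,interpolation=2),alpha=1.8))
E
```

```text
top table z -0.0005423003054805848
4985 0.057222887345916545
((0.5679627060890198, 0.010295644402503967), (0.1455956995487213, 0.2560948431491852), 22.567930221557617) [[0.45159751176834106, 0.10059961676597595], [0.5498811602592468, -0.1358848214149475], [0.6843279004096985, -0.08000832796096802], [0.5860442519187927, 0.15647611021995544]]
 key? [172 198  24  17 234] [183.61965812 205.59401709] [0.5491376  0.17335388 0.02926313] ((0.5504279136657715, 0.17346742749214172), (0.024807730689644814, 0.05171296373009682), 22.05501937866211)
side table z 0.002227600280726786
2733 0.059848570584191754
((0.5659286379814148, 0.0139780193567276), (0.14610955119132996, 0.2632020115852356), 22.446189880371094) [[0.4481613039970398, 0.10771527886390686], [0.5486559271812439, -0.13554614782333374], [0.6836959719657898, -0.07975924015045166], [0.5832013487815857, 0.16350218653678894]]
 key? [217 245  56  24 340] [234.91764706 255.26176471] [0.54224929 0.14747771 0.03093935] ((0.5088301301002502, 0.1503957360982895), (0.1453063189983368, 0.07055138796567917), 23.287443161010742)
```

View pics/side0z.png

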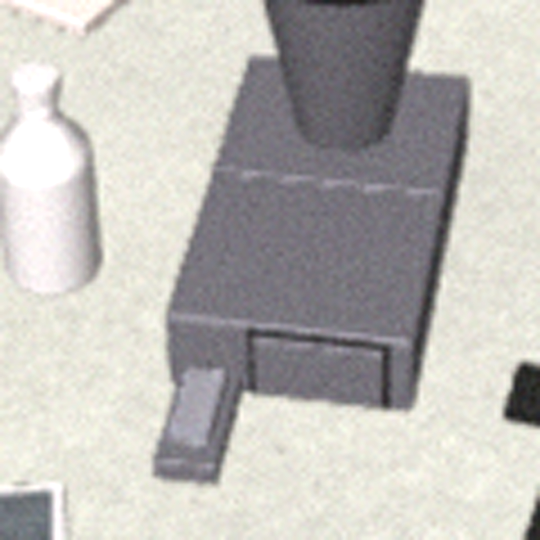

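View pics/top0z.png

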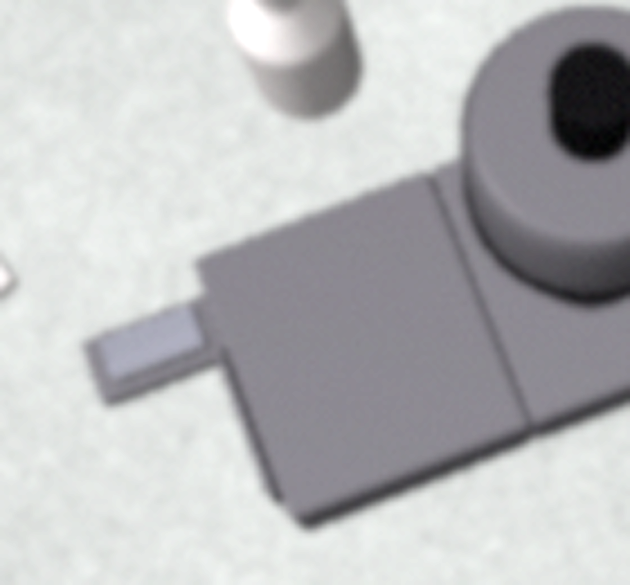

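Fit: dock origin is about (0.505, 0.116) and yaw about -67.5°. The key and base fits agree, and the sizes (145 x 256 including the plate, 25 x 52 key) match the task text. The path swings around the tower at a smaller radius.

```bash
cat >> h.py <<'E'
from scipy.spatial.transform import Rotation as Rt
a=np.deg2rad(-67.5); DX=np.array([np.cos(a),np.sin(a),0]); DY=np.array([-np.sin(a),np.cos(a),0]); O=np.array([.505,.116,0])
RT=np.column_stack([DY,-DX*1.0,[0,0,-1]]); 
RT[:,1]=np.cross(RT[:,2],RT[:,0])
def W(x,y,z): return O+x*DX+y*DY+np.array([0,0,z])
def rel(s,p,frac=1,R=None):
    R0=s["orientation"]; R=RT if R is None else R
    return (R0.T@(np.asarray(p)-s["eef_pos"])*100).round(2).tolist(), (Rt.from_matrix(R0.T@R).as_rotvec()*frac).round(3).tolist()
E
python3 - <<'E'
from h import *
from bench import robot
s=robot.sense(); print(np.linalg.det(RT),RT.round(3).tolist())
for p in ([.33,-.10,.26],[.36,.13,.25],W(-.041,.027,.15)): print(np.round(p,3),rel(s,p))
E
```

```text
1.0 [[0.924, 0.383, 0.0], [0.383, -0.924, 0.0], [0.0, 0.0, -1.0]]
[ 0.33 -0.1   0.26] ([-30.9, -26.91, -2.9], [-0.002, 0.001, -1.583])
[0.36 0.13 0.25] ([-51.14, -38.25, -1.86], [-0.002, 0.001, -1.583])
[0.514 0.164 0.15 ] ([-48.56, -53.84, 8.14], [-0.002, 0.001, -1.583])
```

Request:
step_arm:
  offset:
    - [-3.1, -2.7, -0.3]
    - [-6.2, -5.4, -0.6]
    - [-9.3, -8.1, -0.9]
    - [-12.4, -10.8, -1.2]
    - [-15.5, -13.5, -1.5]
    - [-18.5, -16.2, -1.7]
    - [-21.6, -18.9, -2.0]
    - [-24.7, -21.5, -2.3]
    - [-27.8, -24.2, -2.6]
    - [-30.9, -26.9, -2.9]
    - [-34.5, -29, -2.7]
    - [-38, -31, -2.5]
  angular:
    - [0, 0, -0.12]
    - [0, 0, -0.25]
    - [0, 0, -0.38]
    - [0, 0, -0.5]
    - [0, 0, -0.63]
    - [0, 0, -0.75]
    - [0, 0, -0.88]
    - [0, 0, -1.0]
    - [0, 0, -1.13]
    - [0, 0, -1.25]
    - [0, 0, -1.38]
    - [0, 0, -1.5]
  gripper: [6, 6, 6, 6, 6, 6, 6, 6, 6, 6, 6, 6]

```text
clock: 1.3
eef_pos: [0.3416, -0.0177, 0.256]
orientation: [[0.951, 0.31, 0.0], [0.31, -0.951, 0.0], [0.0, -0.0, -1.0]]
ft_force: [1.3, -0.2, 0.1]
opening: 0.0597
```

```bash
python3 - <<'E'
from h import *
from bench import robot
s=robot.sense()
for p in ([.36,.13,.25],W(-.041,.027,.15)): print(np.round(p,3),rel(s,p))
print(s["opening"],s["q"].round(2),s["ft_force"])
E
```

```text
[0.36 0.13 0.25] ([6.32, -13.47, 0.61], [-0.0, -0.0, -0.078])
[0.514 0.164 0.15 ] ([22.05, -11.94, 10.61], [-0.0, -0.0, -0.078])
0.05970136851874197 [-0.25 -0.42 -0.25  1.74  0.    1.01] [ 1.33732737 -0.15366546  0.11627266]
```

Request:
step_arm:
  offset:
    - [2, -4, 0.2]
    - [4, -8.5, 0.4]
    - [6.3, -12.5, 0.6]
    - [10, -12.4, 2]
    - [14, -12.3, 4]
    - [18, -12.1, 6.5]
    - [22.05, -11.95, 9]
    - [22.05, -11.95, 12]
    - [22.05, -11.95, 13.6]
    - [22.05, -11.95, 13.6]
    - [22.05, -11.95, 13.6]
    - [22.05, -11.95, 13.6]
  angular:
    - [0, 0, -0.03]
    - [0, 0, -0.06]
    - [0, 0, -0.078]
    - [0, 0, -0.078]
    - [0, 0, -0.078]
    - [0, 0, -0.078]
    - [0, 0, -0.078]
    - [0, 0, -0.078]
    - [0, 0, -0.078]
    - [0, 0, -0.078]
    - [0, 0, -0.078]
    - [0, 0, -0.078]
  gripper: [6, 6, 6, 6, 6, 6, 6, 6, 6, 6, 6, 6]

```text
clock: 2.5
eef_pos: [0.516, 0.1618, 0.1221]
orientation: [[0.926, 0.378, 0.003], [0.378, -0.926, 0.001], [0.003, 0.001, -1.0]]
ft_force: [0.1, -0.9, 0.5]
opening: 0.06
```

```bash
python3 - <<'E'
from h import *
from bench import robot,vision
for n,(a,b,c,d_) in dict(top=(130,290,120,250),side=(150,310,150,290)).items():
    d=vision.get_image(n); np.savez(n+"1.npz",**d)
    P,ok=cloud(d)
    im=d["image"][c:d_,a:b,::-1].copy(); cv2.imwrite(f"pics/{n}1.png",cv2.convertScaleAbs(cv2.resize(im,None,fx=4.2,fy=4.2,interpolation=2),alpha=1.6))
s=robot.sense()
print(s["opening"],s["q"].round(2),s["ft_force"],s["eef_pos"])
L=np.column_stack([DX,DY]).T@(s["eef_pos"]-O);print(L)
E
```

```text
0.05977826700603211 [ 0.18  0.09 -0.07  1.4   0.    1.36] [ 0.02392376 -0.38829408  0.82022328] [0.51624901 0.16185159 0.1224204 ]
[-0.03805653  0.02793938]
```

View pics/side1.png

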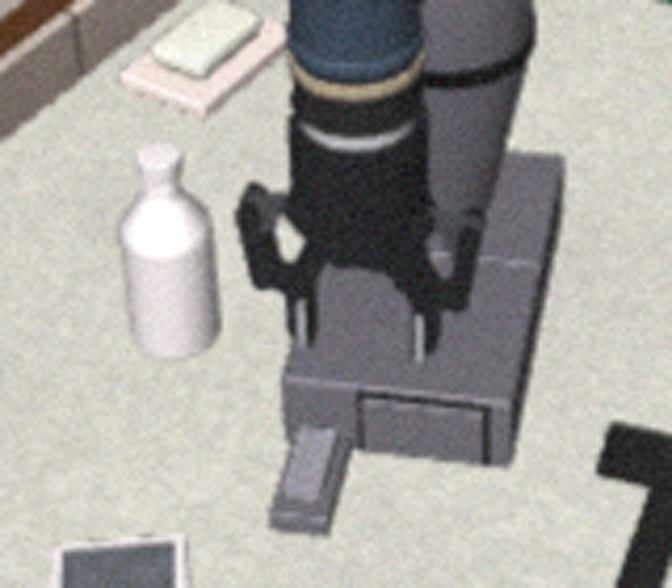

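View pics/top1.png

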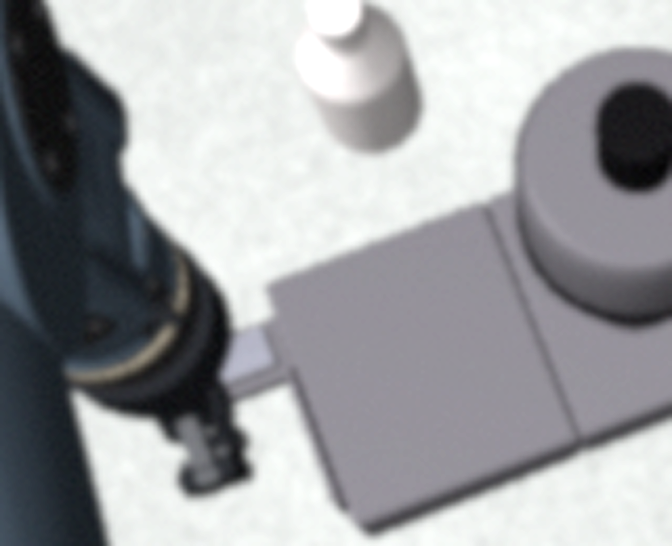

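```bash
python3 - <<'E'
from h import *
d=np.load("side1.npz"); P,ok=cloud(d)
q=[-.038,.028]
for y in (-44.5,-30,30,44.5):
  for z in (.122,.135):
    p=d["R"]@W(q[0]-.0,q[1]+y/1000,z)+d["t"]; u=p[:2]/p[2]*d["fx"]+[d["cx"],d["cy"]]; print(y,z,u.round(1),((u-[150,150])*4.2).round())
D=np.column_stack([DX,DY,[0,0,1]])
m=ok&(P[...,2]>.09)&(P[...,2]<.16); L=(P-O)@D
m&=(L[...,0]<0)&(L[...,0]>-.08)&(abs(L[...,1])<.12)
v=L[m]
for z in np.arange(.10,.16,.005):
    w=v[(v[:,2]>=z)&(v[:,2]<z+.005)]
    for sgn in (1,-1):
        g=w[sgn*(w[:,1]-.028)>0]
        if len(g): print(round(z,3),sgn,len(g),"x",g[:,0].min().round(3),g[:,0].max().round(3),"y",g[:,1].min().round(3),g[:,1].max().round(3))
E
```

```text
-44.5 0.122 [254.3 236.1] [438. 361.]
-44.5 0.135 [254.3 232.1] [438. 345.]
-30 0.122 [248.4 235.4] [413. 359.]
-30 0.135 [248.4 231.5] [413. 342.]
30 0.122 [224.3 232.6] [312. 347.]
30 0.135 [224.1 228.7] [311. 331.]
44.5 0.122 [218.5 232. ] [288. 344.]
44.5 0.135 [218.2 228. ] [287. 328.]
0.12 -1 1 x -0.038 -0.038 y -0.008 -0.008
0.125 1 1 x -0.028 -0.028 y 0.058 0.058
0.125 -1 1 x -0.04 -0.04 y -0.009 -0.009
0.13 1 5 x -0.048 -0.039 y 0.057 0.064
0.13 -1 1 x -0.05 -0.05 y -0.006 -0.006
0.135 1 10 x -0.052 -0.029 y 0.057 0.069
0.135 -1 9 x -0.052 -0.044 y -0.01 -0.003
0.14 1 10 x -0.051 -0.03 y 0.056 0.069
0.14 -1 14 x -0.05 -0.039 y -0.017 -0.003
0.145 1 14 x -0.049 -0.026 y 0.057 0.069
0.145 -1 6 x -0.053 -0.047 y -0.01 -0.003
0.15 1 8 x -0.051 -0.04 y 0.057 0.069
0.15 -1 12 x -0.05 -0.041 y -0.017 -0.003
0.155 1 14 x -0.051 -0.029 y 0.057 0.07
0.155 -1 9 x -0.05 -0.038 y -0.016 -0.003
```

Request:
step_arm:
  offset:
    - [0, -0.3, 2]
    - [0, -0.3, 4]
    - [0, -0.3, 6]
    - [0, -0.3, 7.5]
    - [0, -0.3, 8.5]
    - [0, -0.3, 9]
    - [0, -0.3, 9]
    - [0, -0.3, 9]
    - [0, -0.3, 9]
  angular:
    - [0, 0, 0]
    - [0, 0, 0]
    - [0, 0, 0]
    - [0, 0, 0]
    - [0, 0, 0]
    - [0, 0, 0]
    - [0, 0, 0]
    - [0, 0, 0]
    - [0, 0, 0]
  gripper: [6, 6, 6, 6, 6, 6, 6, 6, 6]

```text
clock: 3.5
eef_pos: [0.515, 0.1646, 0.0314]
orientation: [[0.926, 0.378, 0.002], [0.378, -0.926, 0.0], [0.002, 0.0, -1.0]]
ft_force: [0.3, 0.2, -0.7]
opening: 0.0601
```

```bash
python3 - <<'E'
from h import *
from bench import robot,vision
d=vision.get_image("side");n="side"
a,b,c,d_=150,310,150,290
im=d["image"][c:d_,a:b,::-1].copy(); cv2.imwrite(f"pics/{n}2.png",cv2.convertScaleAbs(cv2.resize(im,None,fx=4.2,fy=4.2,interpolation=2),alpha=1.6))
s=robot.sense()
print(s["opening"],s["ft_force"],s["eef_pos"],np.column_stack([DX,DY]).T@(s["eef_pos"]-O), rel(s,W(-.041,.0275,.02)))
E
```

```text
0.06002463535603107 [ 0.33384688  0.42845518 -0.06038077] [0.51492913 0.16460958 0.03135059] [-0.04110968  0.0277754 ] ([-0.03, 0.01, 1.14], [0.0, -0.002, -0.005])
```

View pics/side2.png

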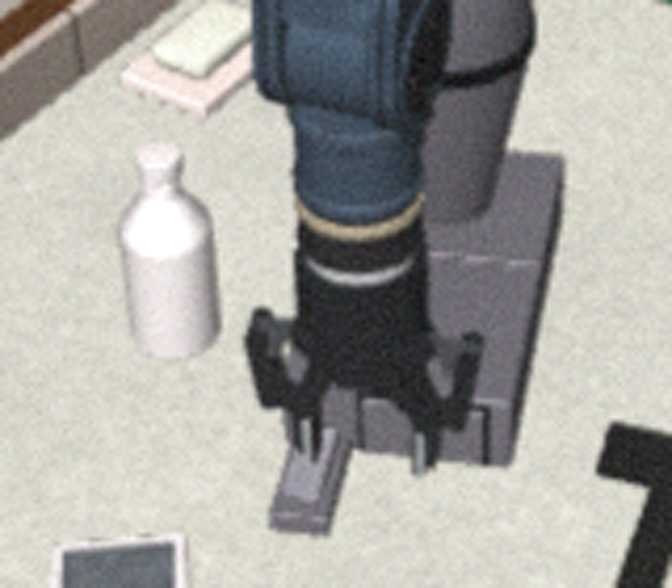

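The left finger (310,455) is right above the key, and the right finger (423,470) is in front of the tray plate. Now I'll press slowly.

Request:
step_arm:
  offset:
    - [0, 0, 0.2]
    - [0, 0, 0.4]
    - [0, 0, 0.6]
    - [0, 0, 0.7]
    - [0, 0, 0.8]
    - [0, 0, 0.8]
    - [0, 0, 0.8]
  angular:
    - [0, 0, 0]
    - [0, 0, 0]
    - [0, 0, 0]
    - [0, 0, 0]
    - [0, 0, 0]
    - [0, 0, 0]
    - [0, 0, 0]
  gripper: [6, 6, 6, 6, 6, 6, 6]

```text
clock: 4.25
eef_pos: [0.5142, 0.1645, 0.0227]
orientation: [[0.926, 0.378, 0.0], [0.378, -0.926, 0.0], [0.0, 0.0, -1.0]]
ft_force: [-0.9, 0.1, 4.6]
opening: 0.06
```

Request:
step_arm:
  offset:
    - [0, 0, 0.1]
    - [0, 0, 0.2]
    - [0, 0, 0.25]
    - [0, 0, 0.25]
    - [0, 0, 0.25]
    - [0, 0, 0.25]
  angular:
    - [0, 0, 0]
    - [0, 0, 0]
    - [0, 0, 0]
    - [0, 0, 0]
    - [0, 0, 0]
    - [0, 0, 0]
  gripper: [6, 6, 6, 6, 6, 6]

```text
clock: 4.85
eef_pos: [0.514, 0.1651, 0.0198]
orientation: [[0.926, 0.378, -0.0], [0.378, -0.926, 0.001], [0.0, -0.001, -1.0]]
ft_force: [-1.9, 3.2, 3.3]
opening: 0.0598
```

```bash
cat > look.py <<'E'
from h import *
from bench import robot,vision
import sys
k=sys.argv[1]
d=vision.get_image("side");n="side"
a,b,c,d_=150,310,150,290
im=d["image"][c:d_,a:b,::-1].copy(); cv2.imwrite(f"pics/{n}{k}.png",cv2.convertScaleAbs(cv2.resize(im,None,fx=4.2,fy=4.2,interpolation=2),alpha=1.6))
np.savez(n+k+".npz",**d)
s=robot.sense()
print(s["clock"],s["opening"],s["ft_force"],"dock axes F",DX@s["ft_force"],s["wrist_torque"],s["eef_pos"],np.column_stack([DX,DY]).T@(s["eef_pos"]-O))
P,ok=cloud(d); L=(P-O)@np.column_stack([DX,DY,[0,0,1]])
m=ok&(L[...,2]>.015)&(L[...,2]<.05)&(L[...,1]>-.035)&(L[...,1]<.035)&(L[...,0]>-.12)&(L[...,0]<.01)
for y0 in(-.035,-.025,.005,.015,.025):
    g=L[m&(L[...,1]>y0)&(L[...,1]<y0+.01)]; print(y0,len(g),np.percentile(g[:,0],[5,25,50,75]).round(4) if len(g) else "")
E
python3 look.py 3
```

```text
4.9 0.06027563880918782 [-1.95327314  2.9054551   4.5805211 ] dock axes F -3.431775766186354 [ 0.65977436  0.12190721 -0.25226943] [0.51403182 0.16507093 0.01979783] [-0.0418793   0.02712294]
-0.035 40 [-0.0337 -0.0322 -0.0297 -0.0115]
-0.025 41 [-0.0462 -0.0328 -0.0319 -0.0299]
0.005 42 [-0.0338 -0.0316 -0.0303 -0.0284]
0.015 46 [-0.0337 -0.0312 -0.0294 -0.0116]
0.025 45 [-0.0329 -0.0318 -0.0301 -0.0083]
```

View pics/side3.png

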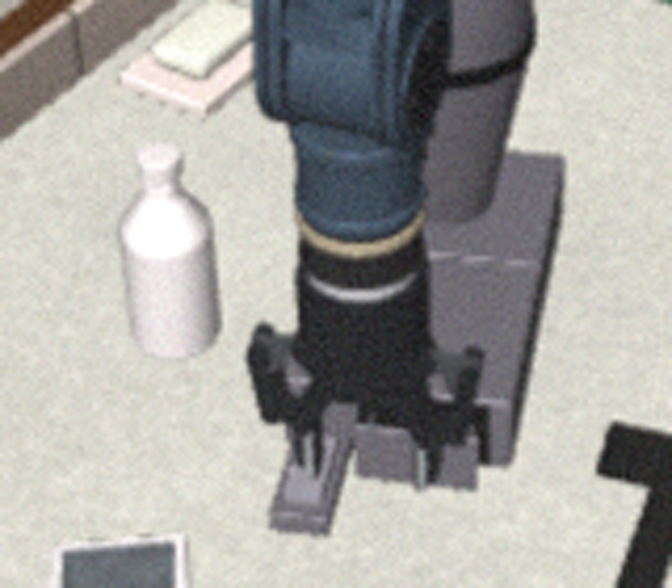

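The tray plate at (375-475, 430-485) is out and rests against the right finger, at about x = -31 mm in the dock frame. I'll hold and recheck.

Request:
step_arm:
  offset:
    - [0, 0, 0]
    - [0, 0, 0]
    - [0, 0, 0]
    - [0, 0, 0]
    - [0, 0, 0]
    - [0, 0, 0]
    - [0, 0, 0]
    - [0, 0, 0]
  angular:
    - [0, 0, 0]
    - [0, 0, 0]
    - [0, 0, 0]
    - [0, 0, 0]
    - [0, 0, 0]
    - [0, 0, 0]
    - [0, 0, 0]
    - [0, 0, 0]
  gripper: [6, 6, 6, 6, 6, 6, 6, 6]

```text
clock: 5.7
eef_pos: [0.5141, 0.165, 0.0198]
orientation: [[0.926, 0.379, -0.0], [0.379, -0.926, 0.001], [0.0, -0.001, -1.0]]
ft_force: [-2.2, 5.2, 3.4]
opening: 0.0602
```

```bash
python3 look.py 4; python3 - <<'E'
from h import *
a=np.load("side0.npz")["image"].astype(int);b=np.load("side4.npz")["image"].astype(int)
for n,(u,v) in dict(bottle=(190,215),pad=(178,297),cup=(230,317),scraper=(312,275),jar=(347,148)).items():
    print(n,abs(a-b)[v-25:v+25,u-18:u+18].mean().round(1))
E
```

```text
5.75 0.05987258964443302 [-1.22649424  4.9671275   2.70239141] dock axes F -5.058386456078554 [ 1.07632888  0.1190164  -0.22521763] [0.5140571  0.16499997 0.01980129] [-0.04180407  0.02711914]
-0.035 45 [-0.0345 -0.0316 -0.0298 -0.0275]
-0.025 42 [-0.0487 -0.0323 -0.031  -0.03  ]
0.005 40 [-0.0332 -0.0322 -0.0307 -0.0301]
0.015 46 [-0.0333 -0.0313 -0.0291 -0.027 ]
0.025 50 [-0.0345 -0.0321 -0.0297 -0.0045]
bottle 7.2
pad 6.1
cup 7.5
scraper 5.5
jar 28.0
```

```bash
python3 -c "
import numpy as np,cv2
cv2.imwrite('pics/full4.png',np.load('side4.npz')['image'][:,:,::-1])"
```

```text
(no output)
```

View pics/full4.png

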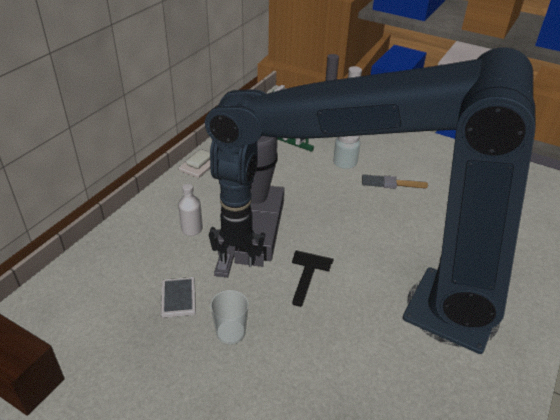

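The jar at (347,150) is only hidden in part by the forearm, and its base hasn't moved. Everything else is where it started, so I'll hand in.

```bash
python3 -c "
from bench import robot
print(robot.sign_off())"
```

```text
the job is handed in; nothing more can be done
None
```

I pressed the ejector key with one finger, and the other finger, already waiting in front of the tray, caught the tray as it popped out. I handed the job in at about 5.8 s with the arm still holding that pose; no verdict was reported.

- **Tray position:** the front plate stands at about dock x = -31 mm, so the tray is out by about 25 mm. It read the same in two measurements 0.85 s apart.
- **Holding force:** the wrist felt about 5 N along the tray's direction at the last check. An earlier reading, taken just after the catch, was about 3.4 N.
- **Other items:** the bottle, pad, cup and scraper look unchanged in the before-and-after comparison. The brush was partly hidden by the arm at the start, so I only saw it lying in place at the end. The jar differed in that comparison because the forearm covers part of it, but its visible base has not moved.

No check failed. I did not read the key's travel directly; I inferred it from the tray releasing.

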